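# Close and lock the dry box

## Task

The dry box with the weighed samples has been left ajar. Push its lid down shut with the fingertips, then set the fingertips in the slot of each of the two round knobs on the lid, either one first, and turn it clockwise a quarter turn to its stop, so that both slots point front to back and the lid stays drawn down tight on its gasket. Only push and turn: do not swing the lid farther open, and leave the other things on the bench where they are.

Things in the scene. Friction and masses are not known exactly. Their poses are not given: they have to be found in the camera images.
- dry_box: white plastic dry box, fixed to the bench, 220 mm deep (x) by 300 mm wide (y), rim 100 mm high; a small round dial on its front face. Origin at the centre of its underside, x towards its hinged back, -x its front (about facing the robot), y to its left, z up
- lid_press (a point): point on the top face of the lid, in the middle of its aluminium front rail, between the two knobs, 32 mm behind the lid's front edge and 190 mm from the hinge line; the free lid between the knobs is 90 mm wide. A good place to push. The point tilts with the lid, its z is normal to the lid's face
- lid_hinge (a point): middle of the hinge line (along the box's y) at the back of the lid, at the level of the lid's underside, 104 mm above the bench; the lid is 10 mm thick, 308 mm wide and reaches 222 mm forward of this line; behind the front rail it has a clear window
- lid (a joint): lid angle, rad, grows as it opens; 0 = pressed fully down. Stiff hinge (0.65 N m): the lid stays where it is left. Pushed shut and let go, it springs back on its gasket to about 0.02 (4 mm at the front edge); only the locked knobs hold it lower. Pushing it shut takes 2 to 6 N at the front rail, pressing the gasket flat about 15 N more
- latch_left_slot (a point): centre of the slot floor of the left (+y) black knob, on its axis. Knob: steel-floored disc 80 mm across, top 20 mm above the lid; one straight open-ended slot right across it, 30 mm wide, 14 mm deep, between two upright walls; slot floor 6 mm above the lid. Turns with the knob: z its axis (up when the lid is flat), y along the slot. 60 mm in front of the box's middle, 85 mm to its left
- latch_right_slot (a point): centre of the slot floor of the right (-y) black knob, on its axis. Knob: steel-floored disc 80 mm across, top 20 mm above the lid; one straight open-ended slot right across it, 30 mm wide, 14 mm deep, between two upright walls; slot floor 6 mm above the lid. Turns with the knob: z its axis (up when the lid is flat), y along the slot. 60 mm in front of the box's middle, 85 mm to its right
- latch_left (a joint): turn of the left knob, rad, clockwise from above: 0 open, slot left-right along the lid's front edge; 1.57 locked at the stop, slot front-back. Friction 0.06 N m, stays where left; up to 0.25 N m while its cam draws the lid down. Locks only with the lid down first (else the cam meets its steel keeper)
- latch_right (a joint): turn of the right knob, rad, clockwise from above: 0 open, slot left-right along the lid's front edge; 1.57 locked at the stop, slot front-back. Friction 0.06 N m, stays where left; up to 0.25 N m while its cam draws the lid down. Locks only with the lid down first (else the cam meets its steel keeper)
- weighing_bottle: loose glass weighing bottle with a knob lid, 43 mm across, 48 mm high, left of the box; origin at its underside. To be left alone
- petri_dish: loose glass dish, 62 mm across, 13 mm high, right of the box; origin at its underside. To be left alone
- tweezers: loose steel tweezers, 123 mm long (y), 10 mm high, lying in front of the box; origin at the underside. To be left alone
- meter: loose pale meter with a keypad, 215 x 104 x 62 mm, at the left; origin at its underside. To be left alone
- journal: loose green notebook, 214 x 154 x 14 mm, at the right; origin at its underside. To be left alone
- amber_bottle: loose amber dropping bottle with a white cap, 40 mm across, 81 mm high, front right; origin at its underside. To be left alone
- lidded_jar: loose white jar with a red lid, 45 mm across, 62 mm high, front left; origin at its underside. To be left alone

How it is judged (in metres and radians):
On the way:
1. the lid is pushed shut while both knobs are still open (value of joint lid below 0.04 rad and value of joint each of latch_left, latch_right below 0.5 rad), for 0.2 s.
At the end, for the whole second after the job is handed in: both knobs are turned to within 10 degrees of the locked stop (1.4 rad or more) and the lid, untouched, is held down within 0.011 rad (about 2 mm at its front edge) of fully pressed (value of joint each of latch_left, latch_right above 1.4 rad and value of joint lid below 0.011 rad).
It fails at once if the lid is swung farther open than it was ever left (above 0.65 rad) (value of joint lid above 0.65 rad).
It fails at once if another thing on the bench is lifted, knocked over or shifted by more than 3 cm (distance of any of weighing_bottle, petri_dish, tweezers, meter, journal, amber_bottle, lidded_jar from where it was at the start of the episode above 0.03 m or angle between any of weighing_bottle, petri_dish, tweezers, meter, journal, amber_bottle, lidded_jar's own z axis and vertical above 0.5 rad).
It also fails if it takes over 54 s, if anything falls off the work surface, if the arm or the gripper's body presses on something with over 40 N, if the wrist force passes 120 N, or if a joint passes its speed limit or range.

## Robot

A 6-joint arm with a two-finger parallel gripper is mounted at the origin on a cart in front of the work surface, level with it; the furniture and walls round the work are solid. World frame = base frame: x ahead of the robot, y to its left, z up, the work surface at z = 0. Lengths are in mm, angles in rad, forces in N, time in s.
With the tool pointing down it reaches from about 350 to 850 mm from the base axis. Payload 8.1 kg.
Tool frame: the origin (TCP) lies midway between the tips of the shut fingers; the grasp point (between the pads) lies 19 mm behind it; z points along the fingers, y is the direction in which the jaws open and shut (so a half turn about z gives the same grasp; the last joint's range is limited). The gripper opens to 93 mm and grips with 3 to 60 N. Pads are 15 mm wide; open, the fingers measure 128 mm over their backs; the gripper's body (75 mm by 188 mm) begins 65 mm behind the grasp point.
Start: joints at [-1.371, 0.13, 1.488, -0, 1.523, -0.085], TCP at [168.599, -575.829, 218.635] pointing down, gripper open.
Joint ranges: [-2.96, 2.96], [-0.89, 2.26], [0.02, 2.5], [-1.34, 4.48], [0, 2.73], [-2.66, 2.66]. Speed limits (rad/s): [2.39, 2.39, 2.79, 3.14, 3.14, 3.14].

## Interface

Orientations are given as [roll, pitch, yaw] about the fixed x, y, z axes, in that order (R = Rz(yaw) Ry(pitch) Rx(roll)).
In Python, from bench import state, optics, arm gives the robot as it stands. The module is installed in compiled form; this text tells all that it offers.
- The arm moves only by the tool move_arm, never from a script. Its argument "targets" is a list of rows, each a list of 3 entries, a list of its own where there are three numbers: the turn, a rotation vector about the tool's x, y, z in units of 10 degrees (1.0 is 10 degrees), then the shift along the tool's x, y, z in cm, then the opening in per cent of the stroke, from 0 (shut) to 100 (fully open). A call has 1 to 10 rows; each row shifts and turns the commanded pose from where the row before left it, along the tool's axes as they then stand; what a row does not reach is not made up. A row lasts 1/8 s, in which the tool goes at most 62.5 mm and 10.7 degrees, less where a joint would pass 70% of its speed; a pose out of reach is approached as far as the arm can. A call is refused whole if a number of a shift passes 6.25 or a number of a turn 1, either way. A call with a gripper value outside its range is refused whole. The fingers move at their own pace and stop on an object; the grip force is fixed at half the most. Time passes only in rows, so rows that do not move let the fingers close. It gives the time, the measured TCP pose, the force and the opening at its end, in the units of the state.
- state(): the state, without advancing time (a new reading comes with each control period).
- optics.camera(name): name is "scene" or "side" or "wrist"; returns (picture, depth): 384x512x3 uint8, red, green, blue; 384x512 float32, mm along the optical axis (not along the pixel's ray), 0 where there is no reading.
- optics.camera_model(name): a dict with "fovy" (degrees; the focal length in pixels is half the picture's height over the tangent of half this angle, whatever the lens; pixels are square), "cx", "cy" (the principal point, pixels), "k1" (the pictures are not rectified: a ray, as slopes to the right and down, at radius r is drawn at 1 + k1 r^2 times it, then the intrinsics apply), "xyz" and "rotation" of the camera in the world. Camera axes: x right, y down, z forward; pixel columns grow to the right and rows downward; lengths in mm; the calibration is good to about 2 mm. A picture is of the moment at which its call begins: read the wrist's pose just before it. camera_model takes no time and is no camera call; for the wrist camera it gives the pose at the moment of the call.
- arm.hand_in(): hands the job in, once; it reports no verdict.
The state is a dict: "t": time; "joint_pos": joint angles; "joint_velocities": joint speeds; "effort": joint torques, N m; "tcp_pos": TCP position; "tool_rot": TCP orientation; "ft_force": force on the tool from outside, world axes, zero at the start; "moment": the same for the moment, N m; "width": finger opening in mm.
Only numpy, scipy, OpenCV 4.12 (cv2) and the standard library are available. Lean on these libraries where they do the work, as an engineer would, in place of code of your own. Each camera call takes 0.05 s, during which the arm holds its last target. There are 200 camera calls.

## Working session

There is one attempt and no reset: what is moved stays moved. The work goes in short steps, Python scripts to look and compute and a tool call to move; the robot and the scene stay as the last step left them, time stands still between calls to the robot, and variables do not carry over. Pictures are saved under pics/ and viewed, about 8 in all and at most 12, crops included, and the job is handed in when it is done.

Besides the shell and the picture viewer there is one more tool, called after ">>>" as a command line: name --argument value ..., lists and objects as JSON in quotes. move_arm: Moves the arm, as the interface text tells. Its arguments: {"type":"object","properties":{"targets":{"type":"array","items":{"type":"array"}}},"required":["targets"]}

```bash
mkdir -p pics
cat > h.py <<'E'
import numpy as np, cv2
from bench import state, optics, arm
from scipy.spatial.transform import Rotation as R
def pts(name):
    p,d=optics.camera(name); m=optics.camera_model(name)
    h,w=d.shape; f=h/2/np.tan(np.radians(m["fovy"])/2)
    K=np.array([[f,0,m["cx"]],[0,f,m["cy"]],[0,0,1.]])
    v,u=np.mgrid[:h,:w].astype(np.float64)
    n=cv2.undistortPoints(np.stack([u.ravel(),v.ravel()],1)[:,None],K,np.array([m["k1"],0,0,0,0.]))[:,0]
    c=np.c_[n,np.ones(len(n))]*d.reshape(-1,1)
    P=c@np.array(m["rotation"]).reshape(3,3).T+np.array(m["xyz"])
    P[d.ravel()==0]=np.nan
    return p,d,P.reshape(h,w,3)
E
python3 - <<'E'
from h import *
for n in("scene","side"):
    p,d,P=pts(n); np.savez(n,p=p,P=P)
    m=optics.camera_model(n);print(n,m)
    cv2.imwrite(f"pics/{n}.png",p[...,::-1])
print(state())
a=cv2.imread("pics/scene.png");b=cv2.imread("pics/side.png")
E
```

```text
Traceback (most recent call last):
  File "h.py", line 11, in pts
    P=c@np.array(m["rotation"]).reshape(3,3).T+np.array(m["xyz"])
        ~~~~~~~~~~~~~~~~~~~~~~~~~~~~~~~^^^^^
ValueError: cannot reshape array of size 3 into shape (3,3)
```

Rotation is roll-pitch-yaw.

```bash
sed -i 's/np.array(m\["rotation"\]).reshape(3,3).T/R.from_euler("xyz",m["rotation"]).as_matrix().T/' h.py
python3 - <<'E'
from h import *
for n in("scene","side"):
    p,d,P=pts(n); np.savez(n,p=p,P=P)
    m=optics.camera_model(n);print(n,m)
    cv2.imwrite(f"pics/{n}.png",p[...,::-1])
    print(np.nanpercentile(P[...,2],[5,20,50]))
print(state())
E
```

```text
scene {'fovy': 55.17715740391328, 'cx': 260.2941543858348, 'cy': 191.2237984201645, 'k1': -0.06651296145521694, 'xyz': array([-258.24192438, -617.10977174,  965.95111149]), 'rotation': array([-2.31301097e+00, -1.53454168e-03, -9.67050417e-01])}
[-847.84933915  -75.49203658  147.41050493]
side {'fovy': 53.69392746171016, 'cx': 261.84845816942664, 'cy': 189.8723038457772, 'k1': 0.030092879620837964, 'xyz': array([ 222.56882952, -932.2245402 ,  944.63976145]), 'rotation': array([-2.32657081,  0.00497601, -0.34161803])}
[-850.23903425   -1.73896746   75.93922372]
{'t': 0.15, 'joint_pos': array([-1.37140951e+00,  1.31014184e-01,  1.48901221e+00,  2.01581257e-05,
        1.52303733e+00, -8.54159200e-02]), 'joint_velocities': array([ 0.00037751, -0.00277405, -0.00468331,  0.00072845, -0.00010842,
       -0.00070741]), 'effort': array([ 2.13993549e-04, -5.60478580e+01, -4.92334449e+01,  7.68259680e-02,
        3.06796725e-02, -5.94684570e-05]), 'tcp_pos': array([ 168.51158612, -575.38461501,  217.82190438]), 'tool_rot': array([-3.14012867e+00, -1.45560219e-04,  2.84801651e-01]), 'ft_force': array([0.0206728 , 0.22526904, 0.9283389 ]), 'moment': array([-0.03683833, -0.01107366, -0.0005268 ]), 'width': 92.61711370589957}
```

View pics/scene.png

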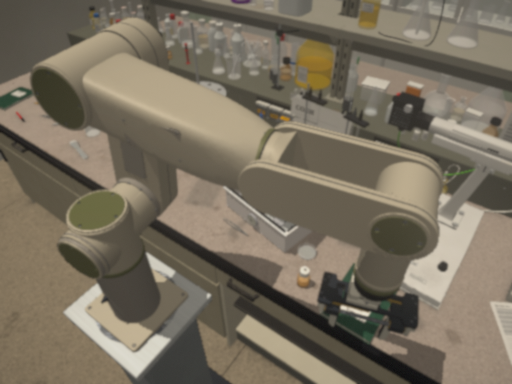

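View pics/side.png

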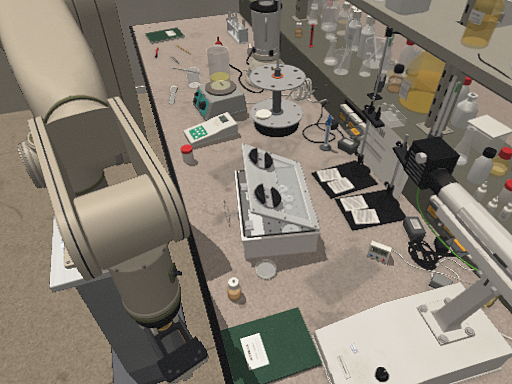

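The side view shows the box with its tilted lid, knobs at about (262,157) and (268,195). Now I'll measure from the depth.

Run:
```python
from h import *
z=np.load("side.npz");p=z["p"];P=z["P"]
a=p[130:270,215:335];cv2.imwrite("pics/crop.png",cv2.resize(a[...,::-1],None,fx=5,fy=5,interpolation=cv2.INTER_CUBIC)[:600*5])
g=p.max(2)
for nm,(u0,u1,v0,v1) in dict(L=(245,280,143,175),Rr=(250,290,180,212)).items():
    m=np.zeros(g.shape,np.uint8);m[v0:v1,u0:u1]=(g[v0:v1,u0:u1]<70)
    q=P[m>0];print(nm,len(q),np.nanmean(q,0),np.nanmin(q,0),np.nanmax(q,0))
for v in range(145,262,8):
    print(v,[(u,*np.round(P[v,u]).astype(int)) for u in range(235,325,12)])
```

```text
L 191 [526.1775966  -56.1577292  206.72419888] [490.97744121 -86.06150222 168.23144956] [568.06049636 -15.26275815 227.27910296]
Rr 266 [ 488.72204065 -219.95140953  207.48441209] [ 454.69589744 -250.6981419   167.46105354] [ 528.88932952 -178.05463206  228.08238724]
145 [(235, np.int64(540), np.int64(306), np.int64(1)), (247, np.int64(507), np.int64(22), np.int64(207)), (259, np.int64(632), np.int64(269), np.int64(4)), (271, np.int64(681), np.int64(257), np.int64(0)), (283, np.int64(727), np.int64(238), np.int64(1)), (295, np.int64(773), np.int64(220), np.int64(2)), (307, np.int64(821), np.int64(206), np.int64(0)), (319, np.int64(864), np.int64(183), np.int64(5))]
153 [(235, np.int64(524), np.int64(254), np.int64(1)), (247, np.int64(493), np.int64(-21), np.int64(210)), (259, np.int64(535), np.int64(-15), np.int64(195)), (271, np.int64(584), np.int64(4), np.int64(168)), (283, np.int64(707), np.int64(189), np.int64(0)), (295, np.int64(752), np.int64(171), np.int64(2)), (307, np.int64(799), np.int64(158), np.int64(-1)), (319, np.int64(843), np.int64(138), np.int64(1))]
161 [(235, np.in
[... 4736 characters left out ...]
int64(-266), np.int64(40)), (271, np.int64(481), np.int64(-274), np.int64(34)), (283, np.int64(516), np.int64(-284), np.int64(32)), (295, np.int64(553), np.int64(-291), np.int64(24)), (307, np.int64(588), np.int64(-301), np.int64(21)), (319, np.int64(631), np.int64(-299), np.int64(0))]
257 [(235, np.int64(377), np.int64(-239), np.int64(-2)), (247, np.int64(410), np.int64(-258), np.int64(8)), (259, np.int64(445), np.int64(-267), np.int64(3)), (271, np.int64(480), np.int64(-279), np.int64(2)), (283, np.int64(514), np.int64(-291), np.int64(1)), (295, np.int64(548), np.int64(-305), np.int64(4)), (307, np.int64(582), np.int64(-317), np.int64(3)), (319, np.int64(618), np.int64(-327), np.int64(0))]
```

View pics/crop.png

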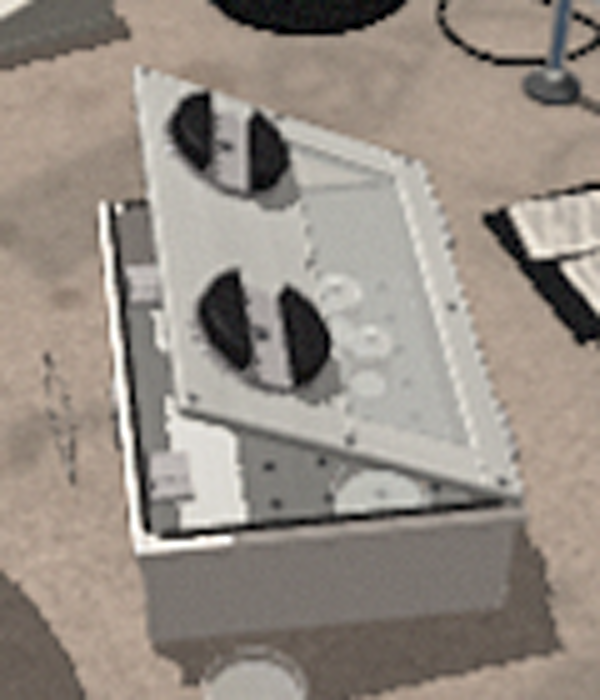

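Run:
```python
from h import *
z=np.load("side.npz");p=z["p"];P=z["P"]
def plane(q,it=6):
    q=q[~np.isnan(q).any(1)];m=np.ones(len(q),bool)
    for _ in range(it):
        c=q[m].mean(0);n=np.linalg.svd(q[m]-c)[2][2];r=(q-c)@n;s=max(2,2*r[m].std());m=abs(r)<s
    return c,n*np.sign(n[np.argmax(abs(n))]),r[m].std(),m.sum()
# right side face
c,n,s,k=plane(P[240:254,250:305].reshape(-1,3));print("side",c,n,s,k)
yaw=np.arctan2(n[0],-n[1]) if n[1]<0 else np.arctan2(-n[0],n[1]);print("yaw",np.degrees(yaw))
# lid rail between knobs + rest
q=np.vstack([P[174:182,250:268].reshape(-1,3),P[168:172,248:252].reshape(-1,3),P[208:218,272:282].reshape(-1,3)])
cl,nl,s,k=plane(q);nl*=np.sign(nl[2]);print("lid",cl,nl,s,k,"angle",np.arccos(nl[2]))
print("yaw from lid",np.degrees(np.arctan2(nl[1],nl[0])))
# use rotation by yaw
ex=np.array([np.cos(yaw),np.sin(yaw),0]);ey=np.array([-np.sin(yaw),np.cos(yaw),0])
yr=c@ey
print("box centre along ey",yr+150)
# hinge: underside plane at z=104 along ex at mid
# point o+ t ex + ey*(yr+150) z=104, plane offset by -10
b=(cl-10*nl)@nl
t=(b-104*nl[2]-(yr+150)*(ey@nl))/(ex@nl);print("hinge x",t,"centre",(t-110)*ex+(yr+150)*ey)
# lid front edge points & rim extents
A=P.reshape(-1,3);X=A@ex;Y=A@ey-(yr+150)
m=(abs(Y)<45)&(A[:,2]>170)&(A[:,2]<240)&(X<t-50);print("front edge",np.nanpercentile(X[m],[1,5]),np.cos(np.arccos(nl[2]))*222)
m=(A[:,2]>92)&(A[:,2]<106)&(abs(Y)<170)&(X<t);print("rim front",np.nanpercentile(X[m],[0.5,2,5]),t-220, "Y",np.nanpercentile(Y[m],[1,99]))
g=p.max(2).ravel();m=(g<70)&(X<t-90)&(X>t-230)&(abs(Y)<150)&(A[:,2]>150)
for sg in(1,-1):
    mm=m&(Y*sg>30);h=(A[mm]-cl)@nl;print(np.percentile(Y[mm],[2,50,98]),np.percentile(h,[5,50,95]))
    along=(A[mm]-cl)@np.cross(ey,nl)
    print("kn along (from hinge)",np.percentile(t-0-X[mm],[2,98]))
```

```text
side [ 498.98281208 -279.37351506   45.75324967] [0.22374527 0.97451568 0.01603854] 0.9935407398468313 645
yaw -12.930798684093995
lid [ 495.24739938 -180.24960106  189.46271953] [ 0.45355045 -0.10156589  0.8854244 ] 0.9408192386278154 236 angle 0.4833900054937148
yaw from lid -12.622298576257865
box centre along ey -10.629488052757722
hinge x 664.0269861716735 centre [ 537.59883869 -134.33680084    0.        ]
front edge [46.35289884 57.66096713] 196.56421571372363
rim front [441.62437978 442.17800159 442.88340779] 444.02698617167346 Y [-157.56240794  147.32864175]
[ 47.32833312  72.25449424 108.35513577] [ 5.22908163 18.76032916 21.74435446]
kn along (from hinge) [103.93268369 171.92110921]
[-120.84400017  -95.49919667  -59.9591341 ] [ 7.57582397 18.99702449 21.60458388]
kn along (from hinge) [103.49520494 171.37416841]
```

>>> move_arm --targets '[[[0, 0, 0], [4.28, -3.41, -0.42], 0], [[0, 0, 0], [4.28, -3.41, -0.42], 0], [[0, 0, 0], [4.28, -3.41, -0.42], 0], [[0, 0, 0], [4.28, -3.41, -0.42], 0], [[0, 0, 0], [4.28, -3.41, -0.42], 0], [[0, 0, 0], [4.28, -3.41, -0.42], 0], [[0, 0, 0], [4.28, -3.41, -0.42], 0], [[0, 0, 0], [4.28, -3.41, -0.42], 0], [[0, 0, 0], [4.28, -3.41, -0.42], 0], [[0, 0, 0], [4.28, -3.41, -0.42], 0]]'

```text
t: 1.4
tcp_pos: [484.2, -126.6, 260.7]
tool_rot: [3.141, -0.0, 0.285]
ft_force: [-0.5, -0.3, 1.0]
width: 1.0
```

>>> move_arm --targets '[[[0, 0, -1], [0, 0, 0], 0], [[0, 0, -1], [0, 0, 0], 0], [[0, 0, -1], [0, 0, 0], 0], [[0, 0, -1], [0, 0, 0], 0], [[0, 0, -1], [0, 0, 0], 0], [[0, 0, -1], [0, 0, 0], 0], [[0, 0, -1], [0, 0, 0], 0], [[0, 0, -1], [0, 0, 0], 0]]'

```text
t: 2.4
tcp_pos: [483.4, -128.2, 260.3]
tool_rot: [-3.141, -0.0, 1.687]
ft_force: [0.0, 1.4, -0.1]
width: 0.3
```

>>> move_arm --targets '[[[0, 0, -1], [0, 0, 0], 0], [[0, 0, -1], [0, 0, 0], 0], [[0, 0, -1], [0, 0, 0], 0], [[0, 0, -1], [0, 0, 0], 0], [[0, 0, -1], [0, 0, 0], 0], [[0, 0, -1], [0, 0, 0], 0], [[0, 0, -1], [0, 0, 0], 0], [[0, 0, 0], [0, 0, 0], 0], [[0, 0, 0], [0, 0, 0], 0]]'

```text
t: 3.52
tcp_pos: [483.5, -128.3, 260.5]
tool_rot: [3.142, -0.0, 2.899]
ft_force: [-0.4, 0.1, -0.7]
width: 0.3
```

Run:
```python
from h import *
s=state();print(s)
p,d,P=pts("wrist");cv2.imwrite("pics/w1.png",p[...,::-1]);np.savez("w1",p=p,P=P)
```

```text
{'t': 3.525, 'joint_pos': array([-3.61896382e-01, -1.56014215e-01,  1.69643122e+00,  3.17595049e-05,
        1.60142826e+00, -1.68997359e+00]), 'joint_velocities': array([ 0.00027763, -0.00101097, -0.00146529,  0.00018472,  0.00271102,
       -0.00926634]), 'effort': array([-1.97435795e-03, -4.15259314e+01, -4.95945060e+01, -2.51064438e-02,
        7.94412266e-02, -9.66306729e-02]), 'tcp_pos': array([ 483.47139599, -128.26863188,  260.49784187]), 'tool_rot': array([ 3.14153110e+00, -2.47049353e-04,  2.89887451e+00]), 'ft_force': array([-0.42348295,  0.11918813, -0.7194999 ]), 'moment': array([ 0.05323842, -0.12886862, -0.00056796]), 'width': 0.3290709947289711}
```

View pics/w1.png

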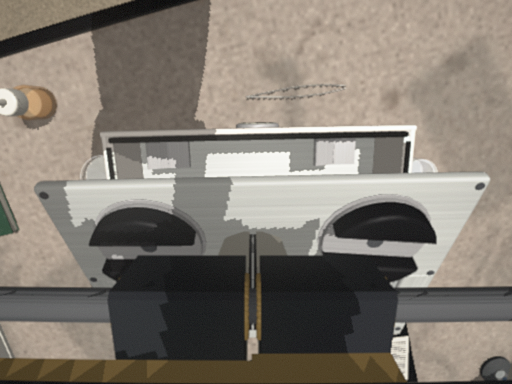

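The wrist view shows the shut fingertips at about (252,240), between the knobs (148,228) and (380,228). The lid's front edge runs from (40,185) to (487,178), and the rim from (103,133) to (415,127).

Run:
```python
from h import *
z=np.load("w1.npz");p=z["p"];P=z["P"]
# lid front edge line: last lid row per column
E=[]
for u in range(60,470,4):
    col=P[150:215,u];ok=np.where(col[:,2]>190)[0]
    if len(ok):E.append(col[ok[0]])
E=np.array(E);x0,y0=E[0],E[-1]
vx,vy,cx,cy=cv2.fitLine(E[:,:2].astype(np.float32),cv2.DIST_HUBER,0,.01,.01).ravel();print("edge yaw",np.degrees(np.arctan2(vy,vx))-90,np.degrees(np.arctan2(-vy,-vx))-90)
F=[]
for u in range(115,405,4):
    col=P[115:150,u];ok=np.where((col[:,2]>88)&(col[:,2]<112))[0]
    if len(ok):F.append(col[ok[0]])
F=np.array(F);vx,vy,_,_=cv2.fitLine(F[:,:2].astype(np.float32),cv2.DIST_HUBER,0,.01,.01).ravel()
yaw=np.arctan2(vy,vx)-np.pi/2;yaw=(yaw+np.pi/2)%np.pi-np.pi/2;print("rim yaw",np.degrees(yaw))
yaw=np.radians(-12.9)
ex=np.array([np.cos(yaw),np.sin(yaw),0]);ey=np.array([-np.sin(yaw),np.cos(yaw),0])
print("rim X",np.median(F@ex),"z",np.median(F[:,2]),"lid edge X,z",np.median(E@ex),np.median(E[:,2]))
A=P.reshape(-1,3);X=A@ex;Y=A@ey
V=np.arange(384).repeat(512)
m=(V<190)&(A[:,2]>195)&(A[:,2]<225);print("lid Y",np.nanpercentile(Y[m],[.3,99.7]))
m=(V<150)&(A[:,2]>92)&(A[:,2]<104)&(X>435)&(X<450);print("rim Y",np.nanpercentile(Y[m],[.5,99.5]))
g=p.max(2)
for u0,u1 in((85,205),(320,440)):
    M=np.zeros(g.shape,bool);M[198:246,u0:u1]=g[198:246,u0:u1]<60
    q=P[M];q=q[q[:,2]>150];print("knob front seg Y",np.percentile(q@ey,[1,50,99]),"X",np.percentile(q@ex,[1,99]),q[:,2].mean())
s=state()["tcp_pos"];print("tcp X,Y",s@ex,s@ey)
```

```text
edge yaw -12.604736 -192.60474
rim yaw -12.67933
rim X 443.30954671686504 z 97.9596018929488 lid edge X,z 470.31837336979606 208.26234682840294
lid Y [-161.59794434  140.79722546]
rim Y [-164.82473335  141.73803155]
knob front seg Y [-125.78105676  -91.03249698  -59.849205  ] X [490.04605519 515.65953399] 219.17141358838515
knob front seg Y [ 40.65859673  71.13562253 105.44084067] X [489.32503319 515.90839679] 219.4242317683286
tcp X,Y 499.9138652765085 -17.112208891032722
```

>>> move_arm --targets '[[[0, 0, -0.12], [0, 0.6, 2.5], 0], [[0, 0, 0], [0, 0, 2.0], 0], [[0, 0, 0], [0, 0, 1.0], 0], [[0, 0, 0], [0, 0, 0.5], 0], [[0, 0, 0], [0.5, 0, 1.0], 0], [[0, 0, 0], [0.5, 0, 1.0], 0], [[0, 0, 0], [0.4, 0, 1.1], 0], [[0, 0, 0], [0.4, 0, 1.1], 0]]'

```text
t: 4.58
tcp_pos: [467.1, -118.5, 157.9]
tool_rot: [-3.142, 0.0, 2.924]
ft_force: [1.5, -0.6, 1.0]
width: 0.7
```

>>> move_arm --targets '[[[0, 0, 0], [0.3, 0, 1.1], 0], [[0, 0, 0], [0.2, 0, 1.1], 0], [[0, 0, 0], [0.1, 0, 0.8], 0], [[0, 0, 0], [0.1, 0, 0.8], 0], [[0, 0, 0], [0.1, 0, 0.5], 0], [[0, 0, 0], [0, 0, 0], 0]]'

```text
t: 5.32
tcp_pos: [460.1, -117.0, 116.1]
tool_rot: [3.142, 0.001, 2.924]
ft_force: [-0.5, 0.0, 4.7]
width: 0.2
```

>>> move_arm --targets '[[[0, 0, 0], [0, 0, 0.2], 0], [[0, 0, 0], [0, 0, 0.2], 0], [[0, 0, 0], [0, 0, 0], 0], [[0, 0, 0], [0, 0, 0], 0]]'

```text
t: 5.82
tcp_pos: [460.1, -116.9, 114.1]
tool_rot: [-3.141, 0.001, 2.924]
ft_force: [-9.4, 3.5, 21.8]
width: 0.2
```

>>> move_arm --targets '[[[0, 0, 0], [0, 0, -3], 0], [[0, 0, 0], [-1, 0, -5], 0], [[0, 0, 0], [-3, 0, -5], 0], [[0, 0, 0], [-4, 0, 0], 50], [[0, 0, 0], [0, 0, 0], 50], [[0, 0, 0], [0, 0, 0], 50]]'

```text
t: 6.58
tcp_pos: [537.0, -133.9, 240.7]
tool_rot: [3.141, -0.002, 2.924]
ft_force: [-0.2, 0.8, -1.0]
width: 26.1
```

Run:
```python
from h import *
s=state();print(s["tcp_pos"],s["tool_rot"],s["width"],s["joint_pos"])
p,d,P=pts("wrist");cv2.imwrite("pics/w2.png",p[...,::-1]);np.savez("w2",p=p,P=P)
p,d,P=pts("side");np.savez("side2",p=p,P=P)
```

```text
[ 536.98635279 -133.92919245  240.69392618] [ 3.14139512e+00 -1.98770211e-03  2.92384394e+00] 26.089658169022428 [-3.37040033e-01 -1.90248460e-03  1.58617003e+00 -4.04268687e-05
  1.55932219e+00 -1.69008695e+00]
```

View pics/w2.png

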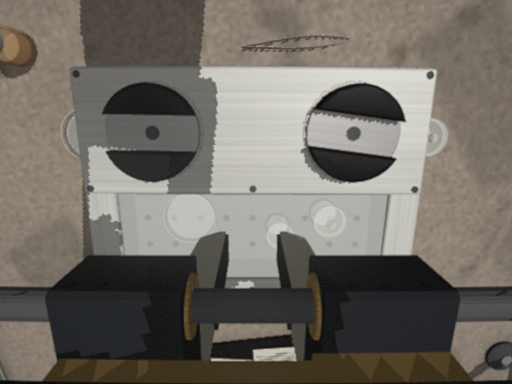

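The lid is down. The right knob is at (152,132) with its slot straight along the front edge. The left knob is at (353,133) with its slot already about 8° clockwise.

Run:
```python
from h import *
z=np.load("w2.npz");p=z["p"];P=z["P"];g=p.max(2)
A=P.reshape(-1,3)
yaw=np.radians(-12.65);ex=np.array([np.cos(yaw),np.sin(yaw),0]);ey=np.array([-np.sin(yaw),np.cos(yaw),0])
for nm,u0 in(("right",152),("left",353)):
    M=np.zeros(g.shape,np.uint8);M[80:186,u0-52:u0+52]=(g[80:186,u0-52:u0+52]<50)
    n,l,st,c=cv2.connectedComponentsWithStats(M);i=np.argsort(-st[1:,4])[:2]+1
    q=[P[l==k] for k in i];q=[a[a[:,2]>126] for a in q];B=np.vstack(q)
    xy,r=cv2.minEnclosingCircle(B[:,:2].astype(np.float32))
    dot=P[130:136,u0-3:u0+3].reshape(-1,3)
    dv=q[0].mean(0)-q[1].mean(0);ang=np.degrees(np.arctan2(dv[1],dv[0]))
    print(nm,"circ",xy,r,"dot",np.nanmedian(dot,0),"top z",np.median(B[:,2]),"seg-seg dir",ang%180-180+12.65, "X,Y",np.dot(xy,ex[:2]),np.dot(xy,ey[:2]))
m=(A[:,2]>100)&(A[:,2]<122);
V,U=np.mgrid[:384,:512]
for u,v in((100,75),(250,75),(400,75),(250,180),(90,180),(410,180),(250,100)): print(u,v,P[v,u])
print(state()["tcp_pos"])
```

```text
right circ (464.6571044921875, -204.0592498779297) 39.44301986694336 dot [ 464.68505371 -205.04117672  124.85220459] top z 137.92825995596948 seg-seg dir -1.2579237940796073 X,Y 498.06594520139527 -97.34842806356816
left circ (501.61602783203125, -40.574607849121094) 39.309417724609375 dot [501.18316178 -39.67798813 124.75200406] top z 137.8727934915521 seg-seg dir -7.4152567604078055 X,Y 498.32544103265064 70.26160402175093
100 75 [ 410.13692564 -235.16926247  119.93989882]
250 75 [ 437.56041312 -114.13456994  119.727997  ]
400 75 [463.77437391   6.78441352 120.61341386]
250 180 [ 523.99917787 -133.42432007  116.93887892]
90 180 [ 492.58880964 -273.63861366  118.23543154]
410 180 [555.0035376    7.40525249 116.9792501 ]
250 100 [ 456.87432153 -118.44664616  118.6675661 ]
[ 536.83176067 -133.89214712  241.22965598]
```

>>> move_arm --targets '[[[0, 0, 0], [2.75, 4.19, 0], 50], [[0, 0, 0], [2.75, 4.19, 0], 50], [[0, 0, 0.75], [0, 0, 3], 50], [[0, 0, 0], [0, 0, 4], 50], [[0, 0, 0], [0, 0, 2], 50], [[0, 0, 0], [0, 0, 0], 50], [[0, 0, 0], [0, 0, 0], 50]]'

```text
t: 7.55
tcp_pos: [502.4, -40.6, 153.0]
tool_rot: [3.141, 0.002, 2.793]
ft_force: [0.1, -0.7, 0.3]
width: 46.9
```

Run:
```python
from h import *
s=state();print(s["tcp_pos"],s["tool_rot"],s["width"],s["moment"])
p,d,P=pts("wrist");cv2.imwrite("pics/w3.png",p[...,::-1])
```

```text
[502.43848922 -40.55440248 152.966181  ] [3.14129957e+00 1.65387232e-03 2.79277149e+00] 46.931517786973494 [ 0.03236917 -0.10299311  0.04774704]
```

View pics/w3.png

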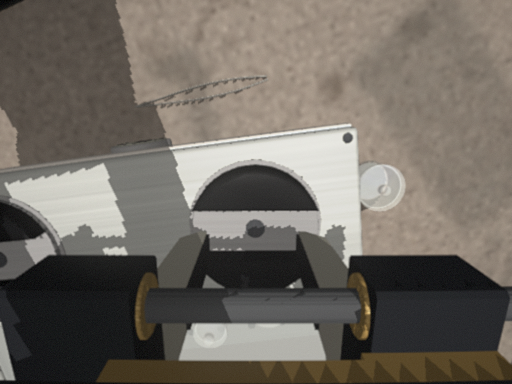

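The left knob's slot is parallel to the jaws and its dot, at (256,228), lies midway between the tips. I'll go down.

>>> move_arm --targets '[[[0, 0, 0], [0, 0, 1], 50], [[0, 0, 0], [0, 0, 1], 50], [[0, 0, 0], [0, 0, 0.8], 50], [[0, 0, 0], [0, 0, 0.3], 50], [[0, 0, 0], [0, 0, 0], 50]]'

```text
t: 8.22
tcp_pos: [501.6, -40.4, 120.9]
tool_rot: [-3.141, -0.001, 2.793]
ft_force: [-5.8, -0.7, 9.6]
width: 46.1
```

>>> move_arm --targets '[[[0, 0, 1], [0, 0, 0], 50], [[0, 0, 1], [0, 0, 0], 50], [[0, 0, 1], [0, 0, 0], 50], [[0, 0, 1], [0, 0, 0], 50], [[0, 0, 0], [0, 0, 0], 50]]'

```text
t: 8.85
tcp_pos: [502.4, -40.9, 121.4]
tool_rot: [3.142, 0.001, 2.092]
ft_force: [-2.6, -0.8, 8.8]
width: 46.5
```

>>> move_arm --targets '[[[0, 0, 1], [0, 0, 0], 50], [[0, 0, 1], [0, 0, 0], 50], [[0, 0, 1], [0, 0, 0], 50], [[0, 0, 1], [0, 0, 0], 50], [[0, 0, 0], [0, 0, 0], 50]]'

```text
t: 9.48
tcp_pos: [501.9, -40.3, 121.2]
tool_rot: [-3.141, -0.0, 1.394]
ft_force: [-4.6, 0.6, 9.6]
width: 46.6
```

Run:
```python
from h import *
s=state();print(s["tcp_pos"],s["tool_rot"],s["width"],s["moment"],s["ft_force"])
```

```text
[501.89350051 -40.34367201 121.16344859] [-3.14100814e+00 -9.29800808e-05  1.39384835e+00] 46.60149987147648 [ 0.20660843  0.86900622 -0.07567318] [-4.61276776  0.61943166  9.64868278]
```

>>> move_arm --targets '[[[0, 0, 0.5], [0, 0, 0], 50], [[0, 0, 0.5], [0, 0, 0], 50], [[0, 0, 0.3], [0, 0, 0], 50], [[0, 0, 0], [0, 0, 0], 50]]'

```text
t: 9.98
tcp_pos: [502.8, -39.3, 121.2]
tool_rot: [3.141, -0.002, 1.17]
ft_force: [-0.5, 5.4, 6.0]
width: 46.9
```

Run:
```python
from h import *
s=state();print(s["tcp_pos"],s["tool_rot"],s["width"],s["moment"],s["ft_force"],s["joint_pos"][5])
```

```text
[502.79616757 -39.3217893  121.17888803] [ 3.14097658e+00 -2.18540303e-03  1.16972502e+00] 46.88855070609208 [0.95644158 0.06579192 0.34289517] [-0.52821675  5.3702487   6.00934924] 0.21934926004109903
```

>>> move_arm --targets '[[[0, 0, 0.3], [0, 0, 0], 50], [[0, 0, 0.3], [0, 0, 0], 50], [[0, 0, 0], [0, 0, 0], 50]]'

```text
t: 10.35
tcp_pos: [502.9, -39.2, 121.2]
tool_rot: [3.141, -0.002, 1.069]
ft_force: [-0.0, 5.0, 5.4]
width: 46.9
```

Run:
```python
from h import *
s=state();print(s["tcp_pos"],s["tool_rot"],s["width"],s["moment"],s["ft_force"],s["joint_pos"][5])
```

```text
[502.86719631 -39.15955104 121.22507074] [ 3.14079886e+00 -1.56580462e-03  1.06931531e+00] 46.86507259268512 [9.61509572e-01 1.79208031e-03 3.37371867e+00] [-0.02283243  4.9755768   5.44779369] 0.3208585702154269
```

At the stop: the moment jumped to 3.4 N m. I'll back off, lift and go to the right knob.

>>> move_arm --targets '[[[0, 0, -0.6], [0, 0, 0], 50], [[0, 0, -0.8], [0, 0, 0], 50], [[0, 0, 0], [0, 0, -1], 50], [[0, 0, 0], [0, 0, -3], 50], [[0, 0, 0], [0, 0, -4], 50], [[0, 0, 0], [0, 0, -4], 50], [[0, 0, 0], [0, 0, 0], 50]]'

```text
t: 11.22
tcp_pos: [504.2, -41.0, 245.0]
tool_rot: [3.135, -0.0, 1.306]
ft_force: [-0.6, -0.9, -0.2]
width: 46.4
```

>>> move_arm --targets '[[[0, 0, -1], [0, 0, 0], 50], [[0, 0, -1], [0, 0, 0], 50], [[0, 0, -1], [0, 0, 0], 50], [[0, 0, -1], [0, 0, 0], 50], [[0, 0, -1], [0, 0, 0], 50], [[0, 0, -1], [0, 0, 0], 50], [[0, 0, -1], [0, 0, 0], 50], [[0, 0, -1], [0, 0, 0], 50], [[0, 0, -0.9], [0, 0, 0], 50], [[0, 0, 0], [0, 0, 0], 50]]'

```text
t: 12.48
tcp_pos: [501.6, -40.5, 239.6]
tool_rot: [-3.141, -0.002, 2.86]
ft_force: [0.1, 0.3, 0.5]
width: 46.5
```

Run:
```python
from h import *
s=state();print(s["tcp_pos"],s["tool_rot"],s["width"],s["moment"])
y=s["tool_rot"][2];d=np.array([464.6,-204.6])-s["tcp_pos"][:2]
print("tool dx,dy",d@[np.cos(y),np.sin(y)],d@[np.sin(y),-np.cos(y)])
```

```text
[501.56842921 -40.48451322 239.58694736] [-3.14129278e+00 -1.68388068e-03  2.85952516e+00] 46.51247634687234 [ 0.02268221 -0.16577743 -0.05152441]
tool dx,dy -10.172725876002664 -167.91984220987348
```

>>> move_arm --targets '[[[0, 0, 0], [-0.34, -5.6, 0], 50], [[0, 0, 0], [-0.34, -5.6, 0], 50], [[0, 0, 0], [-0.34, -5.6, 0], 50], [[0, 0, -0.25], [0, 0, 3], 50], [[0, 0, 0], [0, 0, 4], 50], [[0, 0, 0], [0, 0, 2], 50], [[0, 0, 0], [0, 0, 0], 50], [[0, 0, 0], [0, 0, 0], 50]]'

```text
t: 13.48
tcp_pos: [466.1, -205.0, 151.6]
tool_rot: [-3.141, 0.001, 2.904]
ft_force: [0.1, -0.5, 0.4]
width: 46.8
```

Run:
```python
from h import *
s=state();print(s["tcp_pos"],s["tool_rot"],s["width"],s["moment"])
p,d,P=pts("wrist");cv2.imwrite("pics/w4.png",p[...,::-1])
```

```text
[ 466.08234119 -204.96201489  151.5544601 ] [-3.14131934e+00  9.33086470e-04  2.90408289e+00] 46.80370108287764 [ 0.01721748 -0.18578481  0.00142312]
```

View pics/w4.png

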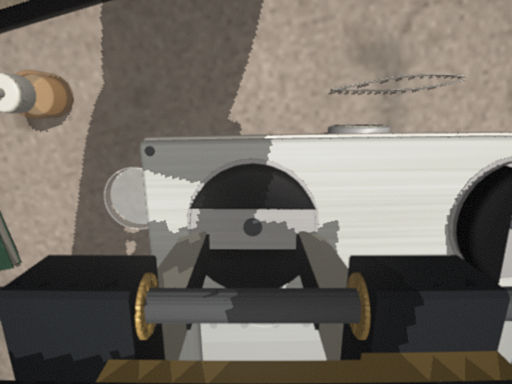

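The tips are centred over the right knob's slot (dot at 253,227), and the left knob's slot wall now runs front to back near (500,210).

>>> move_arm --targets '[[[0, 0, 0], [0, 0, 1], 50], [[0, 0, 0], [0, 0, 1], 50], [[0, 0, 0], [0, 0, 0.7], 50], [[0, 0, 0], [0, 0, 0.3], 50], [[0, 0, 0], [0, 0, 0], 50]]'

```text
t: 14.15
tcp_pos: [465.3, -204.6, 121.0]
tool_rot: [3.141, -0.001, 2.906]
ft_force: [-4.3, 1.6, 5.5]
width: 46.6
```

>>> move_arm --targets '[[[0, 0, 1], [0, 0, 0], 50], [[0, 0, 1], [0, 0, 0], 50], [[0, 0, 1], [0, 0, 0], 50], [[0, 0, 1], [0, 0, 0], 50], [[0, 0, 1], [0, 0, 0], 50], [[0, 0, 0], [0, 0, 0], 50]]'

```text
t: 14.9
tcp_pos: [465.8, -205.1, 121.1]
tool_rot: [3.141, 0.001, 2.034]
ft_force: [-1.7, -0.2, 6.0]
width: 46.6
```

>>> move_arm --targets '[[[0, 0, 1], [0, 0, 0], 50], [[0, 0, 1], [0, 0, 0], 50], [[0, 0, 1], [0, 0, 0], 50], [[0, 0, 1], [0, 0, 0], 50], [[0, 0, 0.8], [0, 0, 0], 50], [[0, 0, 0], [0, 0, 0], 50]]'

```text
t: 15.65
tcp_pos: [466.0, -205.0, 121.2]
tool_rot: [3.141, 0.0, 1.2]
ft_force: [-1.6, -0.2, 5.5]
width: 46.7
```

Run:
```python
from h import *
s=state();print(s["tcp_pos"],s["tool_rot"],s["width"],s["moment"],s["ft_force"],s["joint_pos"][5])
```

```text
[ 466.00546739 -204.96740139  121.15411317] [3.14070181e+00 5.40002735e-05 1.19988776e+00] 46.73876556429079 [-0.06597382  0.19030253 -0.00094096] [-1.5627005  -0.23323385  5.45498426] -0.14427881184212593
```

>>> move_arm --targets '[[[0, 0, 0.3], [0, 0, 0], 50], [[0, 0, 0.3], [0, 0, 0], 50], [[0, 0, 0.2], [0, 0, 0], 50], [[0, 0, 0], [0, 0, 0], 50]]'

```text
t: 16.15
tcp_pos: [466.0, -205.0, 121.2]
tool_rot: [3.14, 0.001, 1.067]
ft_force: [-0.6, -2.7, 5.1]
width: 46.9
```

Run:
```python
from h import *
s=state();print(s["tcp_pos"],s["tool_rot"],s["width"],s["moment"],s["ft_force"],s["joint_pos"][5])
```

```text
[ 466.04152969 -204.99297652  121.15660231] [3.14047780e+00 1.22083768e-03 1.06712132e+00] 46.946046500928304 [-0.28030139  0.24253035  3.48651051] [-0.55854119 -2.66000083  5.07305885] -0.010258878046344577
```

At the stop too (3.5 N m). I'll back off, lift clear and check.

>>> move_arm --targets '[[[0, 0, -0.6], [0, 0, 0], 50], [[0, 0, -0.8], [0, 0, 0], 50], [[0, 0, 0], [0, 0, -1], 50], [[0, 0, 0], [0, 0, -3], 50], [[0, 0, 0], [0, 0, -4], 50], [[0, 0, 0], [0, 0, -5], 50], [[0, 0, 0], [0, 0, -5], 50], [[0, 0, 0], [-4, 0, -4], 50], [[0, 0, 0], [-4, 0, 0], 50], [[0, 0, 0], [0, 0, 0], 50]]'

```text
t: 17.4
tcp_pos: [443.5, -283.9, 341.1]
tool_rot: [3.141, 0.001, 1.297]
ft_force: [0.4, 0.6, -1.5]
width: 46.3
```

Run:
```python
from h import *
s=state();print(s["t"],s["tcp_pos"],s["tool_rot"])
p,d,P=pts("side")
A=P.reshape(-1,3);ex=np.array([.9757,-.219,0]);ey=np.array([.219,.9757,0])
# fit the lid plane on rail between knobs
X=A@ex;Y=A@ey;m=(abs(Y+13)<40)&(X>446)&(X<540)&(A[:,2]>100)&(A[:,2]<130)
q=A[m];print(len(q),"z med",np.median(q[:,2]),"slope",np.polyfit(X[m],q[:,2],1))
w=optics.camera("wrist")[0]
cv2.imwrite("pics/end.png",np.vstack([cv2.resize(p[130:270,195:345,::-1],(600,560),interpolation=cv2.INTER_CUBIC)]))
cv2.imwrite("pics/w5.png",w[...,::-1])
```

```text
17.4 [ 443.5126522  -283.90940371  341.09324314] [3.14131653e+00 6.24307948e-04 1.29743639e+00]
498 z med 115.70128007568144 slope [-8.14662219e-03  1.19760661e+02]
```

View pics/end.png

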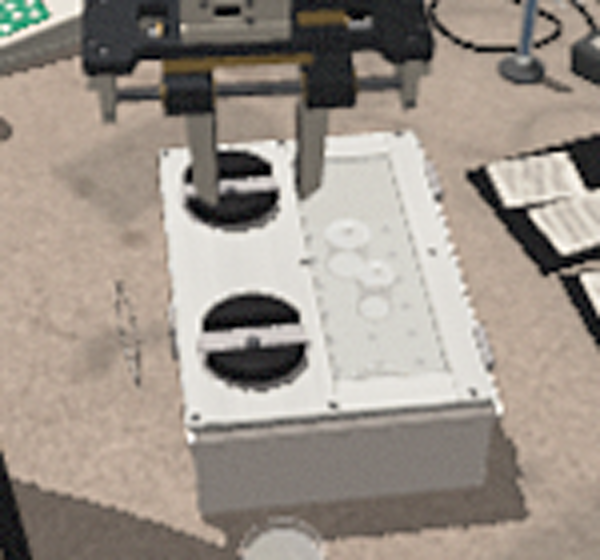

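View pics/w5.png

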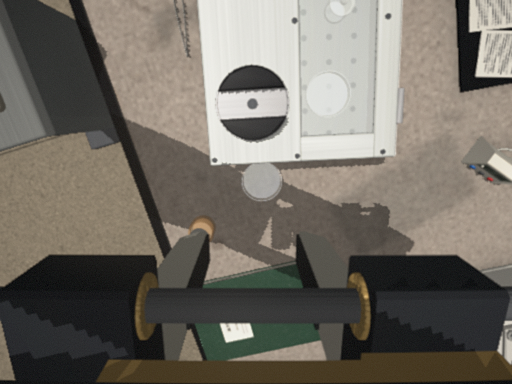

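Both slots look to point front to back. I'll move the fingers off the left knob and measure the angles before handing in.

>>> move_arm --targets '[[[0, 0, 0], [-5, 0, 0], 50], [[0, 0, 0], [-5, 0, 0], 50], [[0, 0, 0], [-5, 0, 0], 50], [[0, 0, 0], [0, 0, 0], 50]]'

```text
t: 18.0
tcp_pos: [403.3, -427.8, 339.2]
tool_rot: [-3.139, -0.001, 1.298]
ft_force: [0.2, 0.6, 0.6]
width: 46.5
```

Run:
```python
from h import *
p,d,P=pts("side");g=p.max(2)
cv2.imwrite("pics/end2.png",cv2.resize(p[130:270,195:345,::-1],(600,560),interpolation=cv2.INTER_CUBIC))
A=P.reshape(-1,3);yaw=np.radians(-12.65);ex=np.array([np.cos(yaw),np.sin(yaw),0]);ey=np.array([-np.sin(yaw),np.cos(yaw),0])
X=(A@ex).reshape(g.shape);Y=(A@ey).reshape(g.shape);Z=P[...,2]
for nm,yc in(("left",71),("right",-97)):
    M=((g<75)&(np.hypot(X-498,Y-yc)<46)&(Z>110)&(Z<150)).astype(np.uint8)
    n,l,st,c=cv2.connectedComponentsWithStats(M);i=np.argsort(-st[1:,4])[:2]+1
    q=[P[l==k].mean(0) for k in i];v=q[0]-q[1]
    print(nm,st[i,4],"seg-seg rel. to box y, deg",(np.degrees(np.arctan2(v@ey,v@ex))%180)-90)
m=((abs(Y+13)<40)&(X>446)&(X<540)&(Z>100)&(Z<130));print(np.median(Z[m]),np.polyfit(X[m],Z[m],1))
```

```text
Traceback (most recent call last):
IndexError: list index out of range
```

View pics/end2.png

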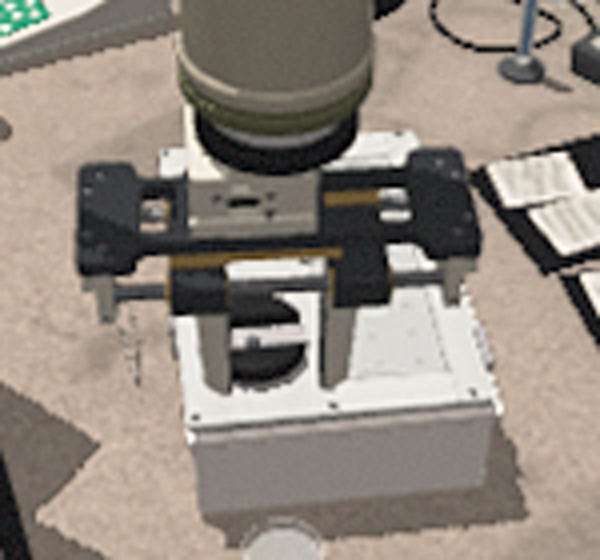

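>>> move_arm --targets '[[[0, 0, 0], [0, -5, 0], 50], [[0, 0, 0], [0, -5, 0], 50], [[0, 0, 0], [0, -5, 0], 50], [[0, 0, 0], [-2, -4, 0], 50], [[0, 0, 0], [-4, 0, 0], 50], [[0, 0, 0], [0, 0, 0], 50]]'

```text
t: 18.8
tcp_pos: [205.1, -433.4, 340.2]
tool_rot: [-3.141, -0.001, 1.3]
ft_force: [0.5, 0.4, -0.2]
width: 46.3
```

Run:
```python
from h import *
p,d,P=pts("side");g=p.max(2)
cv2.imwrite("pics/end3.png",cv2.resize(p[130:270,195:345,::-1],(600,560),interpolation=cv2.INTER_CUBIC))
A=P.reshape(-1,3);yaw=np.radians(-12.65);ex=np.array([np.cos(yaw),np.sin(yaw),0]);ey=np.array([-np.sin(yaw),np.cos(yaw),0])
X=(A@ex).reshape(g.shape);Y=(A@ey).reshape(g.shape);Z=P[...,2]
m=((abs(Y+13)<40)&(X>446)&(X<540)&(Z>100)&(Z<130));print(np.median(Z[m]),np.polyfit(X[m],Z[m],1))
for nm,yc in(("left",71),("right",-97)):
    M=((g<75)&(np.hypot(X-498,Y-yc)<46)&(Z>110)&(Z<150)).astype(np.uint8)
    n,l,st,c=cv2.connectedComponentsWithStats(M);i=np.argsort(-st[1:,4])[:2]+1
    q=[P[l==k].mean(0) for k in i];v=q[0]-q[1]
    print(nm,st[i,4],"seg-seg rel. to box y, deg",(np.degrees(np.arctan2(v@ey,v@ex))%180)-90)
```

```text
115.84715616810911 [-5.02590045e-03  1.18294997e+02]
left [142 120] seg-seg rel. to box y, deg -0.7232162217126898
right [178 153] seg-seg rel. to box y, deg -1.3777963156801007
```

View pics/end3.png

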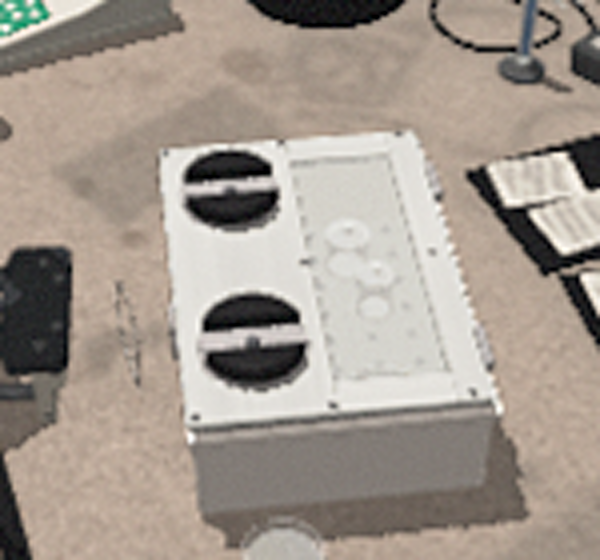

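The view is now clear. The left knob (232,189) and the right knob (253,342) both have front-back slots, within about 1.5° of the stop, and the lid is flat.

```bash
python3 -c "
from bench import arm
print(arm.hand_in())"
```

```text
the job is handed in; nothing more can be done
None
```

I pushed the lid shut with the closed fingertips, then turned the left knob and the right knob clockwise to their stops. The job is handed in, at about 19 s on the robot's clock.

- **Lid:** it was pressed down at about 22 N before either knob was turned. With the arm clear, it measured about 0.005 rad in the last camera view (0.008 in the one before), against the 0.011 limit. That margin is close to what the depth noise allows me to resolve.
- **Knobs:** the moment rose to about 3.4 N m at each stop, so both reached it. In the last clear view both slots point front to back, within about 1.5°.
- **Other things on the bench:** I did not measure them. Those near the box looked undisturbed in the last pictures, and the arm met no unexpected force.
- **A check that failed:** my first attempt to measure the knob angles failed because the arm hid the left knob. I moved the arm aside and repeated it, which gave the figures above.

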